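Hook down the mask cabinet's hatch

ROBOT

A 6-joint arm with a two-finger parallel gripper is mounted at the origin on the work surface. World frame = base frame: x ahead of the robot, y to its left, z up, the work surface at z = 0. Lengths are in mm, angles in rad, forces in N, time in s.
With the tool pointing down it reaches from about 300 to 775 mm from the base axis. Payload 14.6 kg.
Tool frame: the origin (TCP) lies at the very end of the fingers, on their centre line; the grasp point (between the pads) lies 19 mm behind it (manip.grip_point_offset is the distance from the TCP to the grasp point, in mm); z points along the fingers, y is the line along which they close (so a half turn about z gives the same grasp; the last joint's range is limited). The gripper opens to 94 mm and grips with 3 to 60 N. Pads are 16 mm wide; open, the fingers measure 119 mm over their backs; the gripper's body (75 mm by 177 mm) begins 78 mm behind the grasp point.
Start: joints at [-1.192, 0.3, 1.521, -0, 1.321, -0.067], TCP at [237.141, -496.239, 205.446] pointing down, gripper open.
Joint ranges: [-3.03, 3.03], [-0.79, 2.21], [0.23, 2.52], [-1.04, 4.18], [0, 3.07], [-2.55, 2.55]. Speed limits (rad/s): [2.22, 2.22, 2.57, 3.14, 3.14, 3.14].

INTERFACE

Orientations are given as [roll, pitch, yaw] about the fixed x, y, z axes, in that order (R = Rz(yaw) Ry(pitch) Rx(roll)).
In Python, from cell import telemetry, eyes, manip gives the robot as it stands.
- The arm moves only by the tool play_rows, never from a script. Its arguments are lists of equal length, an entry for each row: "translation": the shift along the world's x, y, z in m, a list of three; "yaw": the turn about the world's z in rad. A call has 1 to 12 rows; each row is the pose to reach, as a shift and turn from the pose commanded when the call began; what a row does not reach only later rows make up. A row lasts 1/8 s, in which the tool goes at most 62.5 mm and 10.7 degrees, less where a joint would pass 70% of its speed; a pose out of reach is approached as far as the arm can. A call with a gripper value outside its range is refused whole. "hand" is the opening, from 0 (shut) to 1 (fully open), set as the call begins (left out, the last holds). The fingers move at their own pace and stop on an object; "force" is the grip in N (left out, the last holds). Time passes only in rows, so rows that repeat a pose let the fingers close. It gives the time, the measured TCP pose, the force, the opening and the grip force at its end, in the units of the state.
- telemetry.read_state(): the state, without advancing time (a new reading comes with each control period).
- eyes.camera(name): name is "scene" or "top" or "wrist"; returns a dict with "pixels" (480x640x3 uint8, red, green, blue), "fx", "fy", "cx", "cy" (pixels), "cam_to_world" (4x4, takes a point from camera to world coordinates); the wrist camera has in their place "T_tool_cam" (4x4, takes a point from camera to tool coordinates, whose origin is the TCP and whose axes are the flange's). Camera axes: x right, y up, looking along -z (the intrinsics and any distortion apply to the point x, -y, -z); pixel columns grow to the right and rows downward; lengths in mm; the calibration is good to about 2 mm. A picture is of the moment at which its call begins: read the wrist's pose just before it. There is no depth.
- manip.sign_off(): hands the job in; it is judged then, once.
The state is a dict: "clock": time; "joints": joint angles; "qd": joint speeds; "effort": joint torques, N m; "eef_pos": TCP position; "eef_rot": TCP orientation; "wrist_force": force on the tool from outside, world axes, zero at the start; "moment": the same for the moment, N m; "finger_gap": finger opening in mm; "finger_force": force on a finger pad.
Only numpy, scipy, OpenCV 4.12 (cv2) and the standard library are available. Lean on these libraries where they do the work, as an engineer would, in place of code of your own. Each camera call takes 0.05 s, during which the arm holds its last target. There are 200 camera calls.

TASK

Take the hooked pole (orange handle) off its granite block, put its down-turned hook into the red eye ring of the yellow hatch on the raised mask cabinet, and pull the hatch fully down with it. Then unhook the pole and lay it back on its own granite block, as it lay before. Keep the gripper and arm off the cabinet and hatch, and leave the blue-handled plain pole alone.

Things in the scene. Friction and masses are not known exactly. Their poses are not given: they have to be found in the camera images.
- cabinet: White fixed cabinet on four steel rods. Origin: on the table below the middle of the hatch's hinge line; x points level from the open front into the cabinet, y along the hinge, z up. 240 mm wide (y), box at x 8 to 178, z 136 to 281 mm; rods at y +-100 mm rise to z 330. Hinge line: x 0, z 140 mm. Nothing stands below the hatch's swing. The robot must not touch cabinet or hatch.
- hatch (a joint): Angle of the yellow hatch (236 wide, 130 high, 10 mm thick, 0.45 kg) hinged along its lower edge: 0 shut (upright), growing as its top swings out to the cabinet's -x and down, 1.571 fully down (level, at its stop). Stiff hinge: it takes 1 to 2 N at the eye and stays put up to about 0.6 rad; somewhere past 0.6 to 0.85 rad its weight takes over and it sinks slowly to its stop. May start slightly ajar.
- eye (a point): Centre of the red steel ring on the middle of the hatch's free edge; inner diameter 50, bar 6 mm. Hatch shut: 30 mm out (-x) of and 150 mm above the hinge line, ring leaning 45 degrees, its free side 20 mm higher and 20 mm farther out than its centre: a vertical pin enters from above. It turns with the hatch: level half way, and at 1.571 its free side is 20 mm below its centre (lower the pin with it).
- pole: Loose hooked pole, about 0.18 kg: orange handle 130 (x) x 24 (y) x 36 (z) mm; a steel rod 10 mm thick leaves its +x end 18 mm above the underside; at x = 195 mm an 8 mm steel pin turns straight down. Origin: centre of the handle's underside; x along the pole to the hook, z up. Centre of mass about 12 mm ahead of the origin. It lies upright on its block, the pin hanging free beyond the block.
- hook_tip (a point): Lower end of the pole's pin: 195 mm ahead (x) of the pole's origin and 55 mm below the handle's underside, 68 mm below the rod's underside.
- rest: Fixed black granite block under the hooked pole, 140 (x) x 90 (y) x 70 mm high, flat top. Origin: centre of its underside; its x is the pole's direction to within some degrees.
- plain_pole: Loose decoy to leave alone: same build with a blue handle and a black rubber ball instead of the hook, on another such block 140 to 230 mm away. Origin: centre of the handle's underside, x along the pole.
There are look-alikes about, which are no part of the job. What is shaped like the rest but pink or purple is not meant.

How it is judged:
By the outcome, as a careful person would: the job done as asked, in the order asked, and still so for the second after the job is handed in, with the robot touching nothing.
It also fails if it takes over 56 s, if anything falls off the work surface, if the arm or the gripper's body presses on something with over 40 N, if the wrist force passes 120 N, or if a joint passes its speed limit or range.

## Working session

There is one attempt and no reset: what is moved stays moved. The work goes in short steps, Python scripts to look and compute and a tool call to move; the robot and the scene stay as the last step left them, time stands still between calls to the robot, and variables do not carry over. Pictures are saved under pics/ and viewed, at most 10 in all, crops included, and the job is handed in when it is done.

Besides the shell and the picture viewer there is one more tool, called as a command line: name --pt "numbers of a row" for each row, then --argument value for the rest. play_rows: Moves the arm, as the interface text tells. Its arguments: {"type":"object","properties":{"translation":{"type":"array","items":{"type":"array","items":{"type":"number"}}},"yaw":{"type":"array","items":{"type":"number"}},"hand":{"type":"number"},"force":{"type":"number"}},"required":["translation","yaw"]}

```bash
mkdir -p pics; cat > h.py <<'E'
import numpy as np, cv2
from cell import telemetry, eyes, manip
def cam(n,save=None):
    c=eyes.camera(n)
    if save: cv2.imwrite('pics/'+save,c['pixels'][:,:,::-1])
    return c
E
python3 - <<'E'
from h import *
import pickle
for n in('scene','top'):
    c=cam(n,n+'0.png'); pickle.dump(c,open(n+'.pkl','wb')); print(n,[k for k in c],c['fx'],c['fy'],c['cx'],c['cy'],np.round(c['cam_to_world'],3).tolist())
s=telemetry.read_state();print(s)
E
```

```text
scene ['pixels', 'fx', 'fy', 'cx', 'cy', 'cam_to_world'] 606.5569022014129 606.5569022014129 310.45358542960156 238.039727502394 [[0.661, -0.45, 0.6, 1425.076], [0.75, 0.375, -0.545, -728.048], [0.02, 0.81, 0.586, 1091.375], [0.0, 0.0, 0.0, 1.0]]
top ['pixels', 'fx', 'fy', 'cx', 'cy', 'cam_to_world'] 586.0815534417343 586.0815534417343 314.060731090278 231.91144859297577 [[-0.018, 0.99, -0.137, 227.644], [-1.0, -0.019, -0.008, 141.795], [-0.01, 0.137, 0.991, 1842.219], [0.0, 0.0, 0.0, 1.0]]
{'clock': 0.1, 'joints': array([-1.19162581e+00,  3.00396357e-01,  1.52151240e+00,  2.87895869e-05,
        1.32068362e+00, -6.65804815e-02]), 'qd': array([-0.00139616, -0.00190435, -0.00155858,  0.00207769,  0.00096209,
        0.00054159]), 'effort': array([ 4.91164028e-04, -5.32642508e+01, -3.53284192e+01,  7.09400699e-02,
        2.34859425e-02, -6.32101501e-05]), 'eef_pos': array([ 237.0538179 , -496.03888192,  204.95637614]), 'eef_rot': array([-3.14059699e+00, -9.43382069e-05,  4.45743812e-01]), 'wrist_force': array([-0.29361677,  0.25449035,  0.1615101 ]), 'moment': array([0.04866155, 0.03820434, 0.01288857]), 'finger_force': 0.0, 'finger_gap': 93.67062550377705}
```

View pics/scene0.png

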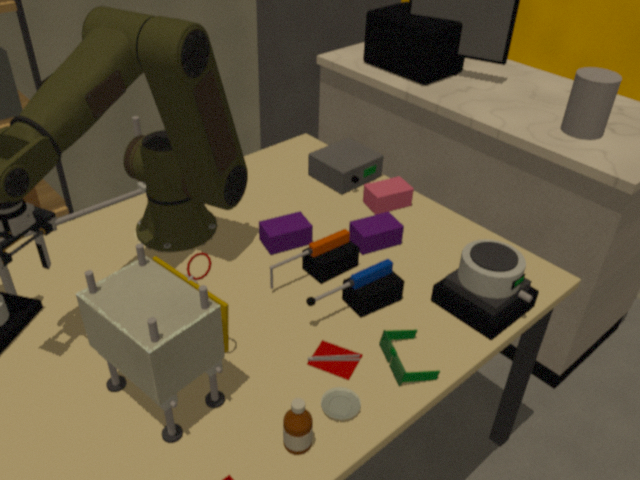

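View pics/top0.png

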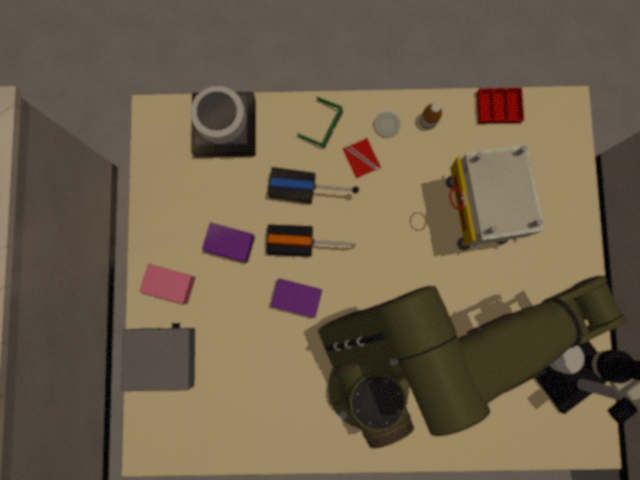

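The pole candidates in the top view are:
- Orange handle on a black block (290,240), with a pin hook at (353,244). This is the target.
- Blue handle with a ball (292,184), which is the decoy.
- Purple blocks (228,242) and (297,298), and a pink block (167,284). None of these is the rest.

The loose ring on the table at (417,221) is a look-alike. The red eye is at about (457,198) on the cabinet's hatch. Next I'll take close crops.

```bash
python3 - <<'E'
from h import *
t=cv2.imread('pics/top0.png');s=cv2.imread('pics/scene0.png')
def z(im,x,y,w,h,W,H): 
    return cv2.convertScaleAbs(cv2.resize(im[y:y+h,x:x+w],(W,H),interpolation=cv2.INTER_CUBIC),alpha=1.5)
# top: pole 260..360 x 215..265 scale 4 =400x200 ; cabinet 440..550,140..250
a=np.zeros((600,800,3),np.uint8)
a[:240,:400]=z(t,260,215,100,60,400,240)
a[:480,400:]=z(t,440,140,100,120,400,480)
a[240:540,:400]=z(s,260,220,100,75,400,300)
cv2.imwrite('pics/c1.png',a)
b=z(s,70,240,200,150,800,600); cv2.imwrite('pics/c2.png',b)
E
```

```text
(no output)
```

View pics/c1.png

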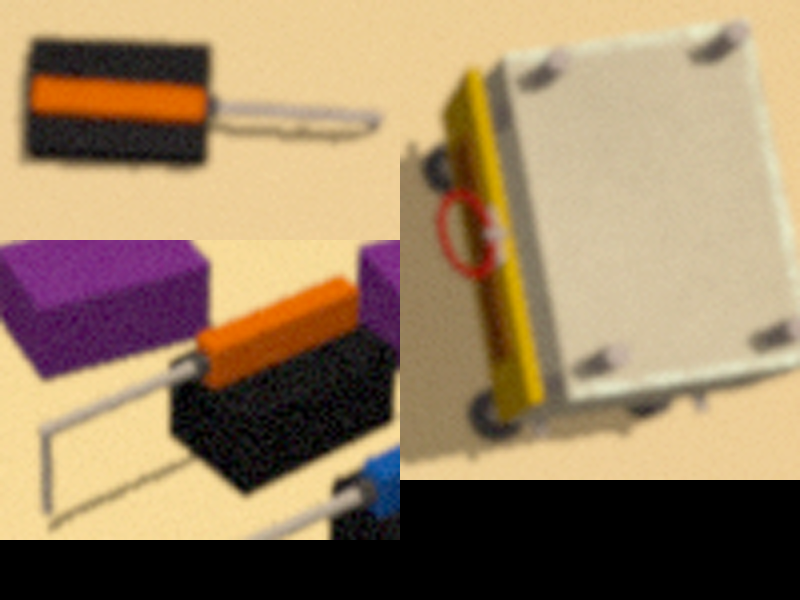

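View pics/c2.png

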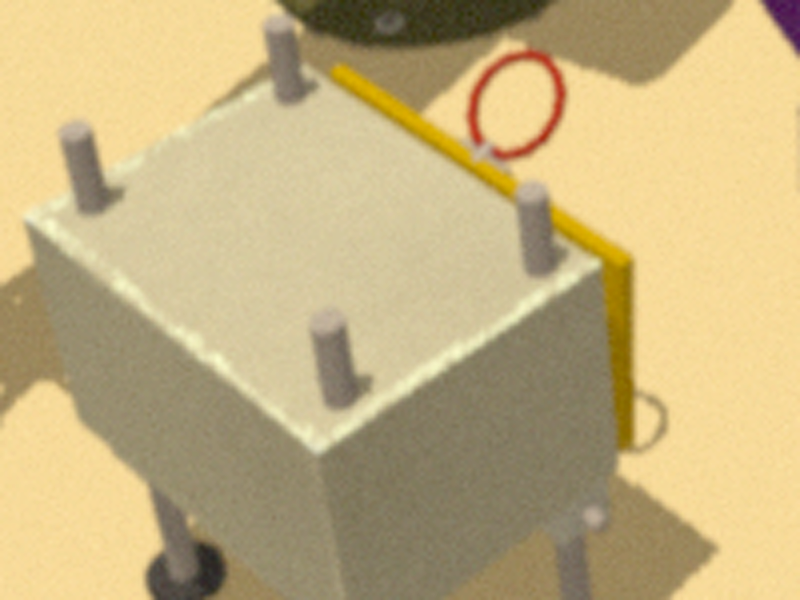

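The crops confirm the target: orange handle, steel pin, black block. The pin bend is at top (353.5,244.8) and scene (271.5,267.5), and the tip is at scene (271.8,288.3). The eye centre is at top (456.8,198.3) and scene (199.3,266.3).

```bash
cat > geo.py <<'E'
from h import *
import pickle
from scipy.optimize import least_squares
C={n:pickle.load(open(n+'.pkl','rb')) for n in('scene','top')}
def proj(c,P):
    M=np.linalg.inv(c['cam_to_world']);p=M[:3,:3]@np.array(P,float)+M[:3,3]
    return np.array([c['cx']+c['fx']*p[0]/-p[2], c['cy']-c['fy']*p[1]/-p[2]])
def tri(obs,g=(400,0,100)):
    r=least_squares(lambda P:np.concatenate([proj(c,P)-o for c,o in obs]),g);return r.x,np.abs(r.fun).max()
def onz(c,uv,z):
    d=c['cam_to_world'][:3,:3]@np.array([(uv[0]-c['cx'])/c['fx'],-(uv[1]-c['cy'])/c['fy'],-1]);o=c['cam_to_world'][:3,3]
    return o+d*(z-o[2])/d[2]
E
python3 - <<'E'
from geo import *
T,S=C['top'],C['scene']
print('eye',tri([(T,(456.75,198.25)),(S,(199.25,266.25))]))
print('bend',tri([(T,(353.5,244.75)),(S,(271.5,267.5))]))
print('tip',onz(S,(271.75,288.25),15))
a=onz(T,(268,238.5),106);b=onz(T,(311.5,240.5),106);print('handle rear/front',a,b,(a+b)/2,np.linalg.norm(b-a),np.arctan2(*(b-a)[1::-1]))
# handle in scene: top face corners front-left(198,335),(213,350)?, rear (342,277),(360,290)
for uv in [(198,335),(215,352),(340,276),(360,290)]:
    print('S handle',onz(S,(260+uv[0]/4,220+(uv[1]-240)/4),106))
# block corners top z=70
for uv in [(32,40),(210,45),(207,163),(25,157)]: print('block',onz(T,(260+uv[0]/4,215+uv[1]/4),70))
# cabinet
obs=[(T,(526.25,146.25),(178,-1)),(T,(465,155),(8,-1)),(T,(482.5,240),(8,1)),(S,(76.25,293.75),(178,1)),(S,(149.5,351.75),(178,-1)),(S,(220.75,305.5),(8,-1))]
def f(p,flip=1):
    x,y,w=p;r=[]
    for c,uv,(cx,s) in obs:
        l=np.array([cx,120*s*flip]);R=np.array([[np.cos(w),-np.sin(w)],[np.sin(w),np.cos(w)]])
        q=R@l+[x,y];r+=list(proj(c,[*q,281])-uv)
    return r
for fl in(1,-1):
    r=least_squares(f,(450,-150,-1.5),args=(fl,));print('cab',fl,r.x,np.round(r.fun,1))
E
```

```text
eye (array([ 527.77011424, -229.97930251,  288.67958082]), np.float64(0.5568489750833123))
bend (array([429.76018246,  38.16455825,  87.46526186]), np.float64(0.20304928285383994))
tip [429.25050766  38.51333623  15.        ]
handle rear/front [450.86407717 293.51276161 106.        ] [442.35934608 163.62329123 106.        ] [446.61171163 228.56802642 106.        ] 130.16760336106995 -1.6361796748035868
S handle [433.61522848 168.71901925 106.        ]
S handle [455.59168422 164.75500628 106.        ]
S handle [445.17440661 292.70703341 106.        ]
S handle [466.575387   291.59561879 106.        ]
block [497.13716565 296.36509778  70.        ]
block [490.6340652  160.26323554  70.        ]
block [400.16097862 164.12041576  70.        ]
block [407.34131123 302.32124739  70.        ]
cab 1 [ 621.92673667 -447.51261656   -3.78401769] [-65.7  43.6  30.2 -14.6  87.2 -49.5   4.7 -12.2  49.7 -74.4 -27.8  30.3]
cab -1 [ 529.64883205 -268.67171741   -1.43541434] [-0.6 -1.2 -0.6 -0.6 -1.2  0.6 -1.  -0.5 -0.2  0.7 -0.8 -0.4]
```

Found so far:
- **Pole:** origin about (447.5,229,70), yaw about -1.655.
- **Cabinet:** origin (530,-269), yaw -1.435.
- **Eye:** (528,-230,289), so the hatch is ajar by about 0.06 rad.

First I'll go up, then across to hover over the handle.

play_rows --pt "0 0 0.055" --pt "0 0 0.11" --pt "0 0 0.165" --pt "0.005 0.018 0.22" --pt "0.021 0.07 0.22" --pt "0.037 0.125 0.22" --pt "0.053 0.18 0.22" --pt "0.069 0.235 0.22" --pt "0.085 0.29 0.22" --pt "0.101 0.345 0.22" --pt "0.117 0.4 0.22" --pt "0.133 0.455 0.22" --yaw '[0,0,0,0,0.1,0.2,0.3,0.4,0.5,0.6,0.7,0.8]' --hand 1

```text
clock: 1.6
eef_pos: [370.1, -39.4, 425.4]
eef_rot: [3.141, 0.0, 1.249]
wrist_force: [0.8, -1.1, -1.3]
finger_gap: 94.1
finger_force: 0.0
```

play_rows --pt "0.016 0.055 0" --pt "0.032 0.11 0" --pt "0.046 0.16 -0.03" --pt "0.062 0.21 -0.08" --pt "0.076 0.258 -0.13" --pt "0.076 0.258 -0.17" --pt "0.076 0.258 -0.195" --pt "0.076 0.258 -0.195" --pt "0.076 0.258 -0.195" --yaw '[0.08,0.16,0.241,0.241,0.241,0.241,0.241,0.241,0.241]'

```text
clock: 2.72
eef_pos: [446.6, 216.8, 231.8]
eef_rot: [3.14, -0.001, 1.487]
wrist_force: [-0.1, 0.7, 0.1]
finger_gap: 94.0
finger_force: 0.0
```

```bash
python3 - <<'E'
from h import *
import pickle
s=telemetry.read_state();c=cam('wrist')
pickle.dump((s,c),open('w1.pkl','wb'))
print(s['clock'],s['eef_pos'],s['eef_rot'],c['fx'],np.round(c['T_tool_cam'],3).tolist())
cv2.imwrite('pics/w1.png',cv2.convertScaleAbs(c['pixels'][:,:,::-1],alpha=1.4))
E
```

```text
2.725 [446.57796277 216.7802767  231.79363798] [ 3.14008588e+00 -7.28013244e-04  1.48654929e+00] 420.38280191328994 [[-0.0, 0.967, 0.254, 73.878], [1.0, 0.0, 0.0, 0.34], [0.0, 0.254, -0.967, -179.121], [0.0, 0.0, 0.0, 1.0]]
```

View pics/w1.png

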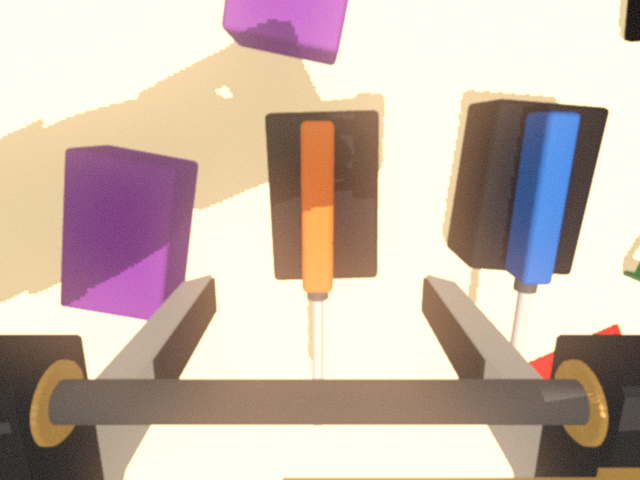

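The wrist view shows the orange handle centred and upright between the open fingers. The rear end is at (317,122) and the front end at (317.5,290). The block spans columns 267–378.

```bash
python3 - <<'E'
from geo import *
from scipy.spatial.transform import Rotation as R
s,c=pickle.load(open('w1.pkl','rb'))
T=np.eye(4);T[:3,:3]=R.from_euler('xyz',s['eef_rot']).as_matrix();T[:3,3]=s['eef_pos']
c['cam_to_world']=T@c['T_tool_cam']
a=onz(c,(317.3,122.5),106);b=onz(c,(317.5,290),106)
print(a,b,(a+b)/2,np.linalg.norm(b-a),np.arctan2(*(b-a)[1::-1]))
q=[onz(c,p,70) for p in[(267,114),(378,112),(377,276),(275,279)]]
print(np.round(q),np.mean(q,0)); d=(q[2]+q[3]-q[0]-q[1]);print(np.arctan2(d[1],d[0]))
E
```

```text
[452.65112902 293.89913743 106.        ] [442.1345415  169.13276003 106.        ] [447.39283526 231.51594873 106.        ] 125.20881575004273 -1.6548877874226473
[[414. 304.  70.]
 [500. 298.  70.]
 [493. 163.  70.]
 [405. 168.  70.]] [453.17001483 233.37227991  70.        ]
-1.6309453906302176
```

play_rows --pt "0 0.001 -0.05" --pt "0 0.001 -0.1" --pt "0 0.001 -0.14" --pt "0 0.001 -0.155" --pt "0 0.001 -0.155" --yaw '[0,0,0,0,0]'

```text
clock: 3.4
eef_pos: [446.6, 217.9, 76.2]
eef_rot: [3.141, -0.0, 1.487]
wrist_force: [-0.1, 0.4, -0.1]
finger_gap: 94.0
finger_force: 0.0
```

play_rows --pt "0 0 0" --pt "0 0 0" --pt "0 0 0" --pt "0 0 0" --pt "0 0 0" --pt "0 0 0" --pt "0 0 0" --pt "0 0 0" --yaw '[0,0,0,0,0,0,0,0]' --hand 0 --force 50

```text
clock: 4.4
eef_pos: [446.1, 217.8, 75.4]
eef_rot: [-3.141, 0.0, 1.487]
wrist_force: [0.2, -0.2, -0.3]
finger_gap: 23.8
finger_force: 50.0
```

Gripped at 23.8 mm. Now I'll lift it and carry it to above the eye.

play_rows --pt "0 0 0.03" --pt "0 0 0.08" --pt "0 0 0.13" --pt "0 0 0.18" --pt "0 0 0.23" --pt "0.005 -0.02 0.28" --pt "0.015 -0.06 0.324" --pt "0.023 -0.11 0.324" --pt "0.033 -0.16 0.324" --pt "0.043 -0.21 0.324" --pt "0.052 -0.25 0.324" --pt "0.055 -0.267 0.324" --yaw '[0,0,0,0,0,0.03,0.06,0.1,0.14,0.18,0.22,0.22]'

```text
clock: 5.9
eef_pos: [501.2, -51.0, 398.9]
eef_rot: [-3.14, -0.0, 1.705]
wrist_force: [0.6, 0.8, -2.1]
finger_gap: 23.4
finger_force: 50.0
```

play_rows --pt "0 0 0" --pt "0 0 0" --pt "0 0 0" --yaw '[0,0,0]'

```text
clock: 6.28
eef_pos: [501.1, -48.2, 399.6]
eef_rot: [3.141, -0.0, 1.708]
wrist_force: [0.6, -0.2, -2.0]
finger_gap: 23.6
finger_force: 50.0
```

```bash
python3 - <<'E'
from h import *
import pickle
for n in('scene','top'):
    c=cam(n);pickle.dump(c,open(n+'.pkl','wb'))
    if n=='scene': a=c['pixels'][230:355,130:290]
    else: b=c['pixels'][140:260,400:560]
f=lambda i:cv2.convertScaleAbs(cv2.resize(i[:,:,::-1],(i.shape[1]*5//2,i.shape[0]*5//2),interpolation=cv2.INTER_CUBIC),alpha=1.5)
g=lambda i,k:cv2.convertScaleAbs(cv2.resize(i[:,:,::-1],None,fx=k,fy=k,interpolation=cv2.INTER_CUBIC),alpha=1.5)
o=np.zeros((600,800,3),np.uint8)
o[:500,:400]=g(a,4)[:500,60*4:60*4+400] if 0 else g(a[:,30:130],4)
o[:480,400:]=g(b[:,20:120],4)
cv2.imwrite('pics/h1.png',o)
E
```

```text
(no output)
```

View pics/h1.png

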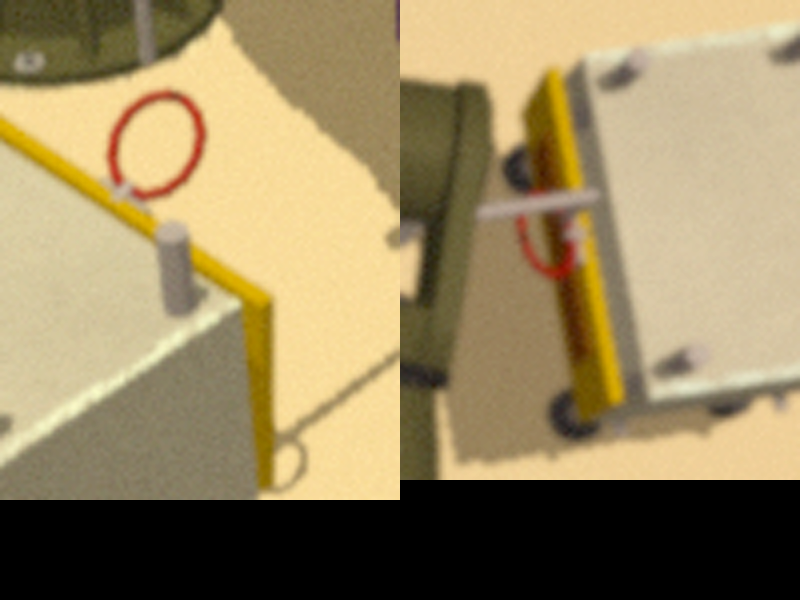

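The pin tip is at scene (197,245.5), just above the ring centre at (199.3,266). In the top view the rod end is at (468.8,189.5).

```bash
python3 - <<'E'
from geo import *
T,S=C['top'],C['scene']
print('tip',onz(S,(197,245.5),339),'rodend',onz(T,(468.75,189.5),412))
print('expected',np.array([501.1,-48.2])+182.5*np.array([.135,-.991]))
print('proj exp', proj(S,(525.8,-229,339)),proj(T,(526.4,-233.5,412)))
E
```

```text
tip [ 523.50889778 -226.26892248  339.        ] rodend [ 524.55325625 -232.62808239  412.        ]
expected [ 525.7375 -229.0575]
proj exp [196.48185355 246.51289867] [469.06173884 188.76360542]
```

play_rows --pt "0.001 -0.002 -0.015" --pt "0.001 -0.002 -0.03" --pt "0.001 -0.002 -0.045" --pt "0.001 -0.002 -0.06" --pt "0.001 -0.002 -0.075" --pt "0.001 -0.002 -0.077" --pt "0.001 -0.002 -0.077" --yaw '[0,0,0,0,0,0,0]'

```text
clock: 7.25
eef_pos: [502.2, -51.2, 322.7]
eef_rot: [3.141, 0.0, 1.707]
wrist_force: [-0.1, -0.2, -1.6]
finger_gap: 23.6
finger_force: 50.0
```

```bash
python3 - <<'E'
import numpy as np
# shift of TCP for hatch angle th: pin leads eye by 14..21 mm; start pin at eye, th0=0.06
d=np.array([np.cos(-1.435),np.sin(-1.435)])
def eye(t): return np.array([-(30*np.cos(t)+150*np.sin(t)),140+150*np.cos(t)-30*np.sin(t)])
e0=eye(.06)
for t in np.arange(.1,1.6,.1).tolist()+[1.571]:
    e=eye(t); lead=25*np.cos(abs(np.pi/4-t))-7
    s=e[0]-e0[0]-lead; print(round(t,2),np.round(s*d,0),round(e[1]-e0[1]), 'out',round(s))
E
```

```text
0.1 [-2. 18.] -2 out -18
0.2 [-5. 34.] -7 out -34
0.3 [-7. 49.] -13 out -49
0.4 [-9. 63.] -21 out -63
0.5 [-10.  76.] -31 out -76
0.6 [-12.  87.] -41 out -88
0.7 [-13.  98.] -53 out -99
0.8 [-15. 107.] -65 out -108
0.9 [-16. 114.] -78 out -115
1.0 [-16. 120.] -92 out -121
1.1 [-17. 124.] -107 out -125
1.2 [-17. 126.] -122 out -128
1.3 [-17. 127.] -137 out -128
1.4 [-17. 126.] -152 out -127
1.5 [-17. 124.] -167 out -125
1.57 [-16. 121.] -178 out -122
```

No contact on entry. Now I'll pull along the arc.

play_rows --pt "-0.001 0.01 0" --pt "-0.002 0.018 -0.002" --pt "-0.003 0.026 -0.004" --pt "-0.005 0.034 -0.007" --pt "-0.006 0.041 -0.01" --pt "-0.007 0.049 -0.013" --pt "-0.008 0.056 -0.017" --pt "-0.009 0.063 -0.021" --pt "-0.009 0.069 -0.026" --pt "-0.01 0.076 -0.031" --pt "-0.011 0.082 -0.036" --pt "-0.012 0.087 -0.041" --yaw '[0,0,0,0,0,0,0,0,0,0,0,0]'

```text
clock: 8.75
eef_pos: [490.1, 36.2, 281.2]
eef_rot: [3.141, -0.0, 1.707]
wrist_force: [0.4, -1.7, -2.6]
finger_gap: 23.7
finger_force: 50.0
```

```bash
python3 - <<'E'
from h import *
import pickle
for n in('scene','top'):
    c=cam(n);pickle.dump(c,open(n+'.pkl','wb'))
    if n=='scene': a=c['pixels'][230:380,130:280]
    else: b=c['pixels'][140:260,390:490]
g=lambda i,k:cv2.convertScaleAbs(cv2.resize(i[:,:,::-1],None,fx=k,fy=k,interpolation=cv2.INTER_CUBIC),alpha=1.5)
o=np.zeros((600,800,3),np.uint8)
A=g(a,3);B=g(b,3);o[:450,:450]=A;o[:360,460:760]=B
cv2.imwrite('pics/h2.png',o)
E
```

```text
(no output)
```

View pics/h2.png

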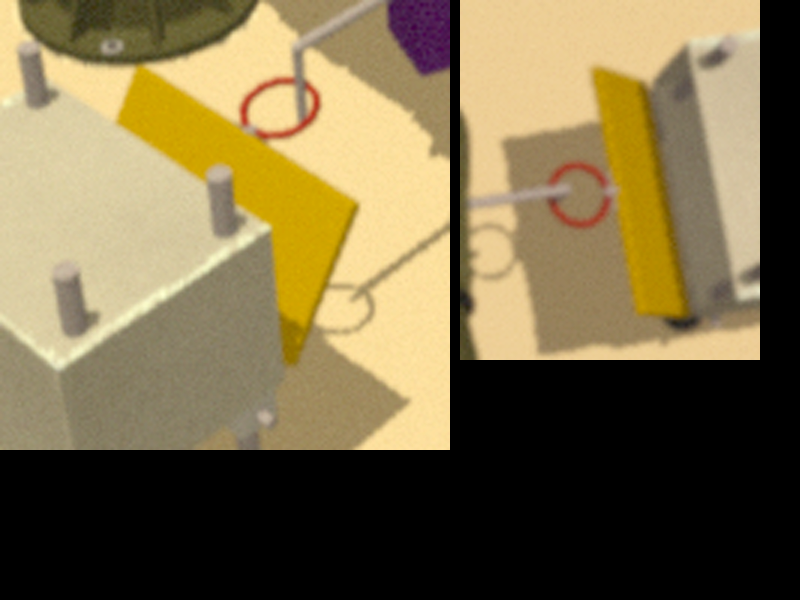

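Hooked. The hatch is at about 0.6 rad with the pin pulling on the ring's free side (scene crop 302,118). I'll carry on.

play_rows --pt "-0.001 0.006 -0.006" --pt "-0.001 0.011 -0.012" --pt "-0.002 0.016 -0.018" --pt "-0.003 0.02 -0.024" --pt "-0.003 0.024 -0.03" --pt "-0.004 0.027 -0.037" --pt "-0.004 0.03 -0.044" --pt "-0.004 0.033 -0.051" --pt "-0.004 0.033 -0.051" --pt "-0.004 0.033 -0.051" --yaw '[0,0,0,0,0,0,0,0,0,0]'

```text
clock: 10.1
eef_pos: [485.9, 68.2, 229.5]
eef_rot: [-3.14, 0.001, 1.706]
wrist_force: [0.9, -10.1, -7.3]
finger_gap: 23.7
finger_force: 50.0
```

```bash
cat > red.py <<'E'
from h import *
import pickle
c=cam('scene');pickle.dump(c,open('scene.pkl','wb'))
p=c['pixels'].astype(int);t=cam('top');pickle.dump(t,open('top.pkl','wb'));q=t['pixels'].astype(int)
def m(p,x0,x1,y0,y1):
    s=p[y0:y1,x0:x1];k=(s[...,0]>70)&(s[...,1]<.45*s[...,0])&(s[...,2]<.45*s[...,0])
    ys,xs=np.nonzero(k)
    return len(xs),(xs.min()+xs.max())/2+x0,(ys.min()+ys.max())/2+y0
a=m(p,150,290,230,340);b=m(q,390,475,150,250);print(a,b)
from geo import *
print('eye',tri([(t,b[1:]),(c,a[1:])]))
E
python3 red.py
```

```text
(70, np.float64(255.5), np.float64(255.5)) (22, np.float64(416.0), np.float64(209.5))
eye (array([ 522.39043578, -103.00716164,  250.80921468]), np.float64(9.026723768032184))
```

The pin is leading the slow hatch with about 10 N, so I'll wait and watch the force.

play_rows --pt "0 -0.001 0" --pt "0 -0.002 0" --pt "0 -0.002 0" --pt "0 -0.002 0" --pt "0 -0.002 0" --pt "0 -0.002 0" --yaw '[0,0,0,0,0,0]'

```text
clock: 10.95
eef_pos: [486.2, 66.8, 230.5]
eef_rot: [3.142, -0.0, 1.707]
wrist_force: [0.2, 0.6, -2.0]
finger_gap: 23.8
finger_force: 50.0
```

```bash
python3 red.py; python3 - <<'E'
from geo import *
g=lambda i,k:cv2.convertScaleAbs(cv2.resize(i[:,:,::-1],None,fx=k,fy=k,interpolation=cv2.INTER_CUBIC),alpha=1.5)
o=np.zeros((600,800,3),np.uint8)
o[:600,:480]=g(C['scene']['pixels'][240:390,170:290],4);o[:390,490:790]=g(C['top']['pixels'][140:270,375:475],3)
cv2.imwrite('pics/h3.png',o)
E
```

```text
(68, np.float64(264.5), np.float64(260.5)) (6, np.float64(410.0), np.float64(213.5))
eye (array([520.68789785, -83.77324531, 225.39218209]), np.float64(11.215773067637542))
```

View pics/h3.png

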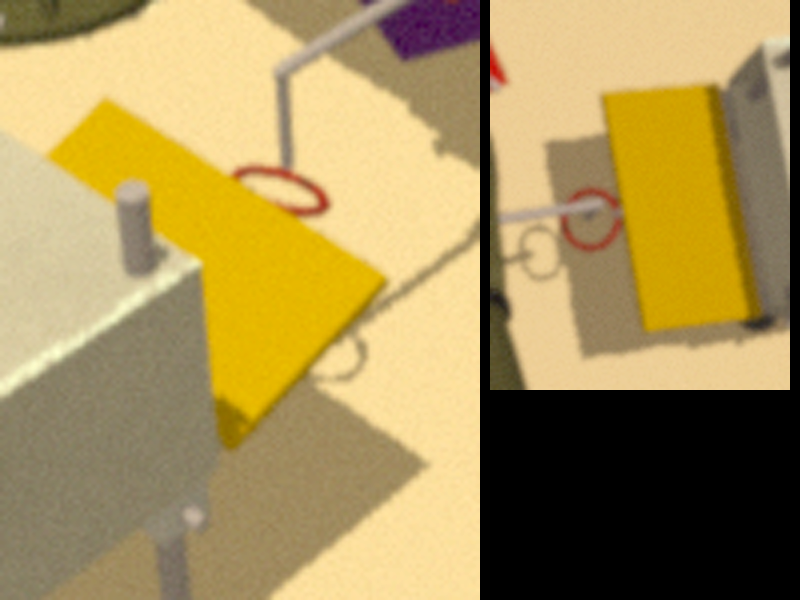

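The hatch is sinking on its own, at about 1.2 rad, and the tip is still over the ring opening. I'll lower the pin with it.

play_rows --pt "0 -0.003 -0.018" --pt "0 -0.003 -0.034" --pt "0 -0.003 -0.046" --pt "0 -0.003 -0.054" --pt "0 -0.003 -0.062" --pt "0 -0.003 -0.068" --pt "0 -0.003 -0.074" --pt "0 -0.003 -0.08" --pt "0 -0.003 -0.084" --pt "0 -0.003 -0.084" --yaw '[0,0,0,0,0,0,0,0,0,0]'

```text
clock: 12.3
eef_pos: [486.0, 63.7, 146.2]
eef_rot: [-3.141, -0.0, 1.707]
wrist_force: [0.0, -0.8, -1.6]
finger_gap: 23.7
finger_force: 50.0
```

```bash
python3 red.py; python3 - <<'E'
from geo import *
g=lambda i,k:cv2.convertScaleAbs(cv2.resize(i[:,:,::-1],None,fx=k,fy=k,interpolation=cv2.INTER_CUBIC),alpha=1.5)
o=np.zeros((600,800,3),np.uint8)
o[:600,:480]=g(C['scene']['pixels'][240:390,170:290],4);o[:390,490:790]=g(C['top']['pixels'][140:270,375:475],3)
cv2.imwrite('pics/h4.png',o)
E
```

```text
(90, np.float64(283.0), np.float64(255.0)) (2, np.float64(406.0), np.float64(222.5))
eye (array([513.74329652, -49.96823362, 219.27628396]), np.float64(19.89165070934621))
```

View pics/h4.png

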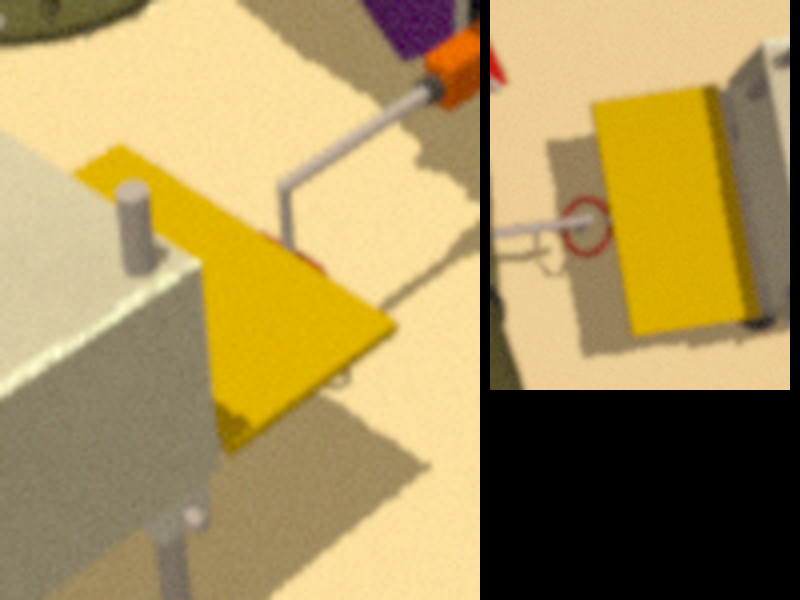

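The pin is in the ring and the hatch looks about level, with corners at scene (268.8,321.3) and (200.5,276.8). I'll check the angle numerically after another short wait.

play_rows --pt "0 0 0" --pt "0 0 0" --pt "0 0 0" --pt "0 0 0" --pt "0 0 0" --pt "0 0 0" --pt "0 0 0" --pt "0 0 0" --yaw '[0,0,0,0,0,0,0,0]'

```text
clock: 13.4
eef_pos: [486.1, 63.8, 146.4]
eef_rot: [3.142, 0.0, 1.707]
wrist_force: [-0.7, -0.3, -2.3]
finger_gap: 24.1
finger_force: 50.0
```

```bash
cp scene.pkl old.pkl; python3 red.py; python3 - <<'E'
from geo import *
w=-1.435;X=np.array([np.cos(w),np.sin(w)]);Y=np.array([-X[1],X[0]]);o=np.array([529.65,-268.67]);S=C['scene']
for th in(1.35,1.45,1.571):
  for off in(0,10):  # inner face offset
    a=np.array([-np.sin(th)*130+off*np.cos(th)*0-0, 0]); x=-130*np.sin(th)+off*np.cos(th); z=140+130*np.cos(th)+off*np.sin(th)
    print(th,off,[np.round(proj(S,[*(o+x*X+s*118*Y),z]),1) for s in(1,-1)])
old=pickle.load(open('old.pkl','rb'))['pixels'].astype(int);p=S['pixels'].astype(int)
y=lambda q:((q[...,0]>90)&(q[...,1]>.6*q[...,0])&(q[...,2]<.35*q[...,0]))[270:360,180:280]
for q in(old,p):
    ys,xs=np.nonzero(y(q));i=xs.argmax();j=ys.argmin();print(len(xs),xs.max()+180,ys[i]+270,ys.min()+270,xs[j]+180)
E
```

```text
(87, np.float64(282.5), np.float64(255.5)) (1, np.float64(402.0), np.float64(222.0))
eye (array([512.31895633, -44.69721374, 214.53603355]), np.float64(17.94298775677828))
1.35 0 [array([268.2, 312. ]), array([198. , 267.3])]
1.35 10 [array([267.4, 309.2]), array([196.9, 264.5])]
1.45 0 [array([269. , 315.7]), array([199.1, 271. ])]
1.45 10 [array([268.5, 312.7]), array([198.4, 268. ])]
1.571 0 [array([269.4, 320.7]), array([200. , 275.8])]
1.571 10 [array([269.3, 317.4]), array([199.6, 272.6])]
2019 268 320 276 199
2020 268 320 276 199
```

The hatch is at its stop: not moving, and the corners match 1.571. I'll unhook straight up and check.

play_rows --pt "0 0 0.01" --pt "0 0 0.025" --pt "0 0 0.045" --pt "0 0 0.07" --pt "0 0 0.095" --pt "0 0 0.12" --pt "0 0 0.12" --yaw '[0,0,0,0,0,0,0]'

```text
clock: 14.38
eef_pos: [486.7, 63.8, 268.7]
eef_rot: [3.138, 0.0, 1.707]
wrist_force: [-0.3, -0.6, -2.4]
finger_gap: 23.4
finger_force: 50.0
```

play_rows --pt "-0.004 0.015 0" --pt "-0.014 0.05 0" --pt "-0.024 0.09 0" --pt "-0.034 0.13 0" --pt "-0.04 0.154 0" --pt "-0.04 0.154 -0.03" --pt "-0.04 0.154 -0.07" --pt "-0.04 0.154 -0.11" --pt "-0.04 0.154 -0.15" --pt "-0.04 0.154 -0.175" --pt "-0.04 0.154 -0.18" --pt "-0.04 0.154 -0.18" --yaw '[-0.02,-0.07,-0.12,-0.17,-0.22,-0.22,-0.22,-0.22,-0.22,-0.22,-0.22,-0.22]'

```text
clock: 15.88
eef_pos: [446.2, 217.8, 86.8]
eef_rot: [3.141, -0.0, 1.487]
wrist_force: [0.5, 0.3, -1.8]
finger_gap: 23.9
finger_force: 50.0
```

```bash
python3 - <<'E'
from h import *
import pickle
p=cam('scene');pickle.dump(p,open('scene.pkl','wb'));p=p['pixels'].astype(int)
m=((p[...,0]>90)&(p[...,1]>.6*p[...,0])&(p[...,2]<.35*p[...,0]))[270:360,180:280]
ys,xs=np.nonzero(m);print('hatch',xs.max()+180,ys[xs.argmax()]+270,ys.min()+270)
g=lambda i,k:cv2.convertScaleAbs(cv2.resize(i[:,:,::-1].astype(np.uint8),None,fx=k,fy=k,interpolation=cv2.INTER_CUBIC),alpha=1.5)
o=np.zeros((600,800,3),np.uint8);o[:600,:800]=g(p[200:350,210:410],4)
cv2.imwrite('pics/p1.png',o)
E
```

```text
hatch 268 321 276
```

View pics/p1.png

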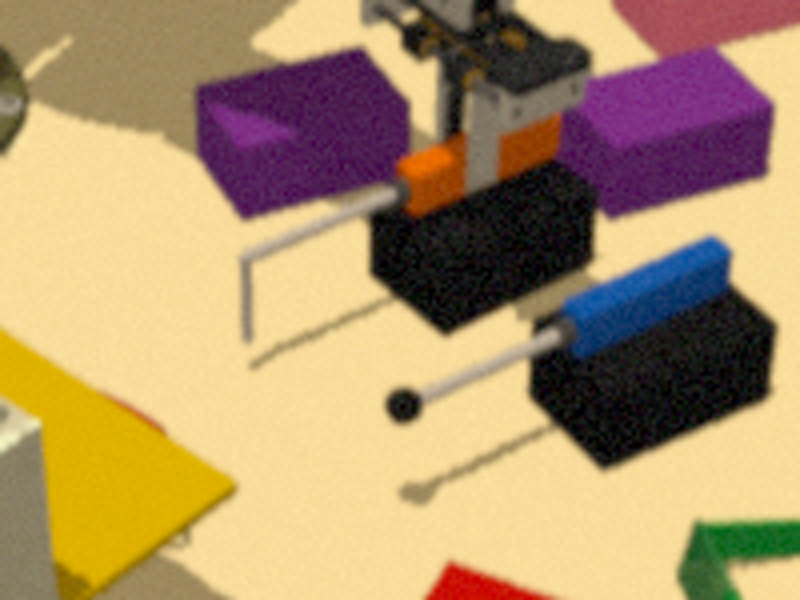

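The hatch stays down and the pole hovers about 11 mm over its block, still level. Bend pixel is (271.3,264.5). I'll lower it the last 11 mm and watch the force.

play_rows --pt "0 0 -0.004" --pt "0 0 -0.008" --pt "0 0 -0.0105" --pt "0 0 -0.011" --pt "0 0 -0.011" --yaw '[0,0,0,0,0]'

```text
clock: 16.55
eef_pos: [446.2, 217.8, 75.5]
eef_rot: [3.142, -0.0, 1.487]
wrist_force: [0.0, 0.0, -2.9]
finger_gap: 23.7
finger_force: 50.0
```

play_rows --pt "0 0 -0.0005" --pt "0 0 -0.001" --pt "0 0 -0.001" --yaw '[0,0,0]'

```text
clock: 16.92
eef_pos: [446.2, 217.8, 75.4]
eef_rot: [3.141, -0.0, 1.487]
wrist_force: [-5.1, -2.7, 11.9]
finger_gap: 23.6
finger_force: 50.0
```

Contact. Back off 0.5 mm, release slowly and retreat upward.

play_rows --pt "0 0 0.0007" --pt "0 0 0.0007" --yaw '[0,0]' --force 10

```text
clock: 17.18
eef_pos: [446.2, 217.8, 75.4]
eef_rot: [3.141, -0.0, 1.487]
wrist_force: [-2.0, -0.9, 4.4]
finger_gap: 24.0
finger_force: 10.0
```

play_rows --pt "0 0 0" --pt "0 0 0" --pt "0 0 0" --pt "0 0 0" --pt "0 0 0" --pt "0 0 0" --yaw '[0,0,0,0,0,0]' --hand 1

```text
clock: 17.92
eef_pos: [446.1, 217.8, 75.1]
eef_rot: [-3.142, 0.0, 1.487]
wrist_force: [0.4, -0.3, -0.2]
finger_gap: 80.4
finger_force: 0.0
```

play_rows --pt "0 0 0.02" --pt "0 0 0.05" --pt "0 0 0.1" --pt "0 0 0.15" --pt "0 0 0.2" --pt "0 0 0.2" --pt "0 0 0.2" --pt "0 0 0.2" --yaw '[0,0,0,0,0,0,0,0]'

```text
clock: 18.92
eef_pos: [445.8, 217.6, 273.7]
eef_rot: [-3.139, 0.001, 1.487]
wrist_force: [-1.0, -1.0, 0.2]
finger_gap: 94.0
finger_force: 0.0
```

```bash
python3 - <<'E'
from h import *
a=cv2.imread('pics/scene0.png')[:,:,::-1].astype(int)
p=cam('scene')['pixels'].astype(int)
def yel(p):return ((p[...,0]>90)&(p[...,1]>.6*p[...,0])&(p[...,2]<.35*p[...,0]))[270:360,180:280]
ys,xs=np.nonzero(yel(p));print('hatch',xs.max()+180,ys[xs.argmax()]+270,ys.min()+270)
for q in(a,p):
    k=((q[...,0]>80)&(q[...,1]<.65*q[...,0])&(q[...,1]>.25*q[...,0])&(q[...,2]<.25*q[...,0]))[220:260,300:365]
    ys,xs=np.nonzero(k);print('handle',len(xs),xs.mean()+300,ys.mean()+220,xs.min()+300,xs.max()+300,ys.min()+220,ys.max()+220)
d=np.abs(a-p)[260:295,265:320].mean(2);print('hook diff mean/max',d.mean(),d.max())
d=np.abs(a-p)[255:315,300:410].mean(2);print('blue diff',d.mean(),d.max())
print(telemetry.read_state()['wrist_force'])
E
```

```text
hatch 268 320 276
handle 518 329.16023166023166 242.2046332046332 309 348 230 256
handle 522 329.0249042145594 242.34291187739464 309 349 230 256
hook diff mean/max 2.4808658008658004 18.666666666666668
blue diff 4.61449494949495 56.0
[0.40583925 0.55563539 0.18391869]
```

The pole is back within a pixel of where it lay, and the hatch is down.

```bash
python3 -c "
from cell import manip
print(manip.sign_off())"
```

```text
the job is handed in; nothing more can be done
None
```

I pulled the hatch fully down with the hooked pole, unhooked it, laid the pole back on its granite block within about a pixel of its starting image position, and handed the job in at about 19 s; past about 1 rad the hatch sank to its stop on its own with the pin following.

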